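Show the glass check ball to the recycling scanner

ROBOT

A 7-joint arm with a two-finger parallel gripper is mounted at the origin on the work surface. World frame = base frame: x ahead of the robot, y to its left, z up, the work surface at z = 0. Lengths are in m, angles in rad, forces in N, time in s.
With the tool pointing down it reaches from about 0.4 to 0.85 m from the base axis. Payload 4.5 kg.
Tool frame: the origin (TCP) lies midway between the tips of the shut fingers; the grasp point (between the pads) lies 19 mm behind it; z points along the fingers, y is the line along which they close (so a half turn about z gives the same grasp; the last joint's range is limited). The gripper opens to 88 mm and grips with 3 to 60 N. Pads are 18 mm wide; open, the fingers measure 123 mm over their backs; the gripper's body (75 mm by 187 mm) begins 45 mm behind the grasp point.
Start: joints at [-1.072, 0.689, -0.195, 1.565, 0.157, 0.902, -0.215], TCP at [0.28, 0.559, 0.239] pointing down, gripper open.
Joint ranges: [-3.01, 3.01], [-0.46, 2.08], [-1.47, 1.51], [0.13, 2.56], [-1, 4.14], [0.04, 2.09], [-2.66, 2.66]. Speed limits (rad/s): [2.57, 2.57, 3.14, 3.14, 3.14, 3.14, 3.14].

INTERFACE

Orientations are given as [roll, pitch, yaw] about the fixed x, y, z axes, in that order (R = Rz(yaw) Ry(pitch) Rx(roll)).
In Python, from plant import readout, cams, ctrl gives the robot as it stands. The module is installed in compiled form; this text tells all that it offers.
- The arm moves only by the tool carry_out, never from a script. Its argument "steps" is text: rows parted by semicolons, each of 5 numbers parted by spaces: the opening, from -1 (shut) to 1 (fully open), then the shift along the tool's x, y, z each as a share of 100 mm, from -1 to 1, then the turn about the tool's z as a share of 90 degrees, from -1 to 1. A call has 1 to 10 rows; each row is the pose to reach, as a shift and turn from the pose commanded when the call began, along the tool's axes at that moment; what a row does not reach only later rows make up. A row lasts 1/12 s, in which the tool goes at most 41.7 mm and 7.16 degrees, less where a joint would pass 70% of its speed; a pose out of reach is approached as far as the arm can. A call with a number of a shift or a turn outside -1 to 1 is refused whole. A call with a gripper value outside its range is refused whole. The fingers move at their own pace and stop on an object; "grip_force" is the grip in N (left out, the last holds). Time passes only in rows, so rows that repeat a pose let the fingers close. It gives the time, the measured TCP pose, the force, the opening and the grip force at its end, in the units of the state.
- readout.get_state(): the state, without advancing time (a new reading comes with each control period).
- cams.get_image(name): name is "scene" or "top"; returns a dict with "image" (480x640x3 uint8, red, green, blue), "K" (3x3 intrinsics, pixels), "camera_from_world" (4x4, takes a point from world to camera coordinates). Camera axes: x right, y down, z forward; pixel columns grow to the right and rows downward; lengths in m; the calibration is good to about 2 mm. A picture is of the moment at which its call begins. There is no depth.
- ctrl.close_job(): hands the job in; it is judged then, once.
The state is a dict: "time": time; "qpos": joint angles; "joint_velocities": joint speeds; "effort": joint torques, N m; "tool_pos": TCP position; "tcp_rot": TCP orientation; "force": force on the tool from outside, world axes, zero at the start; "ft_torque": the same for the moment, N m; "finger_gap": finger opening in m; "grip_force": force on a finger pad.
Only numpy, scipy, OpenCV 4.12 (cv2) and the standard library are available. Lean on these libraries where they do the work, as an engineer would, in place of code of your own. Each camera call takes 0.05 s, during which the arm holds its last target. There are 200 camera calls.

TASK

Pick up the steel dish by its arched handle and, keeping it level with the loose glass ball in its middle, hold it still for a second over the middle of the scanner's round pad, its rim at the height of the scanner's pin and its arch end-on to the scanner (one leg towards the window, for the dark reading). Then turn it a quarter turn there, either way, so that the arch stands square across and the window sees the ball through it, and finish while still holding it there, level and still, ball in the middle. Leave the other things where they stand.

Things in the scene. Friction and masses are not known exactly. Their poses are not given: they have to be found in the camera images.
- dish: Shallow round bare steel plate, 138 across, rim 26 above its underside, 0.2 to 0.35 kg. Rigid arched handle: two thin legs at x = +-70, a bar between them, top at 102. Inside a shallow cone rises 12 degrees outwards from the middle (6 above the underside). Origin: centre of its underside; x along the arch from leg to leg, z up. A half turn looks the same.
- dish_grip (a point): Centre of the black grip block in the middle of the arch, 90 above the dish's underside. The block is 56 long (dish x), 14 thick (dish y, the way to pinch it) and 24 high; nothing is below it until the ball's top, about 58 lower than the block's centre.
- ball_center (a point): Centre of the loose clear glass ball, 26 in diameter, about 23 g, lying in the middle of the dish; it rolls if the dish tilts or is jerked.
- scanner: Fixed scanner: flat round grey pad (110 across, 6 high) with a pale ring; beyond it, on a slim post, a white head (front face 115 from the pad's axis, 60 wide, 130 to 185 high) with a dark window looking down at the place over the pad. Origin: centre of the pad's underside, on the mat; x points level from the pad's axis to the head, z up.
- view (a point): Viewing place: on the scanner pad's axis, 80 above the mat. With the dish's underside centre here the dish's rim is level with the scanner's pin: a level rod of 6 diameter below the head, pointing from the post at the pad's axis, its tip 90 from the axis and its middle 106 above the mat.
- can: Bystander: crushed aluminium can, a puck about 68 across and 27 high. Origin at the centre of its underside, which is on the mat at the start.
- bottle: Bystander: brown glass bottle standing, 62 across and 190 high. Origin at the centre of its underside, which is on the mat at the start.
- deli: Bystander: open transparent deli container, 110 across at the mouth and 70 high. Origin at the centre of its underside, which is on the mat at the start.
- cup: Bystander: white ceramic cup with a handle, 82 across and 90 high. Origin at the centre of its underside, which is on the mat at the start.
- cap: Bystander: blue plastic bottle cap, 30 across and 13 high. Origin at the centre of its underside, which is on the mat at the start.
- jar: Bystander: closed glass jar with steel lid, 72 across and 95 high. Origin at the centre of its underside, which is on the mat at the start.
Things that resemble listed ones, but are neither listed nor needed, are in the scene too. Leave any orange or turquoise look-alike of the dish alone.

How it is judged:
On the way, in this order (a step that is already met when the one before it is completed fails the run):
1. the dish is held still and level at the viewing place, arch end-on to the scanner, ball in the middle (distance between dish and view below 0.025 m and angle between the x axis of dish and the x axis of scanner, either way round below 0.15 rad and angle between dish's own z axis and vertical below 0.1 rad and horizontal distance between ball_center and dish below 0.015 m and z of ball_center in the frame of dish below 0.03 m and contact force between the fingers and dish above 1 N and contact force between dish and scanner below 0.1 N and linear speed of dish below 0.03 m/s and angular speed of dish below 0.15 rad/s), for 0.5 s.
2. the dish is held still and level at the viewing place after a quarter turn, arch square across, ball in the middle (distance between dish and view below 0.025 m and angle between the x axis of dish and the y axis of scanner, either way round below 0.15 rad and angle between dish's own z axis and vertical below 0.1 rad and horizontal distance between ball_center and dish below 0.015 m and z of ball_center in the frame of dish below 0.03 m and contact force between the fingers and dish above 1 N and contact force between dish and scanner below 0.1 N and linear speed of dish below 0.03 m/s and angular speed of dish below 0.15 rad/s), for 0.3 s.
At the end, for the whole second after the job is handed in: The gripper holds the dish with its underside centre within 25 mm of the viewing place, its arch within 0.15 rad (9 degrees) of square across the scanner's line of sight, tilted less than 0.1 rad, at rest, not touching the scanner, and the ball lies in the dish within 15 mm of its middle (all of step 2); the arm keeps its last pose, push and grip.
It fails at once if the ball rolls more than 25 mm from the dish's middle (horizontal distance between ball_center and dish above 0.025 m).
It fails at once if the dish is tilted more than 0.25 rad (angle between dish's own z axis and vertical above 0.25 rad).
It fails at once if another thing is pushed more than 30 mm (distance of any of can, bottle, deli, cup, cap, jar from where it was at the start of the episode above 0.03 m).
It also fails if it takes over 58 s, if anything falls off the work surface, if the arm or the gripper's body presses on something with over 40 N, if the wrist force passes 120 N, or if a joint passes its speed limit or range.

## Working session

There is one attempt and no reset: what is moved stays moved. The work goes in short steps, Python scripts to look and compute and a tool call to move; the robot and the scene stay as the last step left them, time stands still between calls to the robot, and variables do not carry over. Pictures are saved under pics/ and viewed, at most 10 in all, crops included, and the job is handed in when it is done.

Besides the shell and the picture viewer there is one more tool, called after "Request:" by a JSON object that holds its "name" and its "arguments". carry_out: Moves the arm, as the interface text tells. Shift numbers are shares of 100 mm and turn numbers shares of 90 degrees, none past 1 either way. Its arguments: {"type":"object","properties":{"steps":{"type":"string"},"grip_force":{"type":"number"}},"required":["steps"]}

```bash
mkdir -p pics; cat > h.py <<'E'
import numpy as np, cv2
from plant import readout, cams, ctrl
def grab(n):
    d=cams.get_image(n); cv2.imwrite(f'pics/{n}_{readout.get_state()["time"]:.2f}.png',d['image'][:,:,::-1])
    np.savez(f'{n}.npz',**d); return d
def ray(d,u,v):
    T=d['camera_from_world'];R=T[:3,:3];c=-R.T@T[:3,3]
    r=R.T@np.linalg.inv(d['K'])@np.array([u,v,1.]);return c,r/np.linalg.norm(r)
def onz(d,u,v,z):
    c,r=ray(d,u,v);return c+r*(z-c[2])/r[2]
def tri(d1,p1,d2,p2):
    a,r=ray(d1,*p1);b,s=ray(d2,*p2)
    k=np.linalg.lstsq(np.c_[r,-s],b-a,rcond=None)[0];x,y=a+k[0]*r,b+k[1]*s
    return (x+y)/2,np.linalg.norm(x-y)
def proj(d,p):
    T=d['camera_from_world'];q=d['K']@(T[:3,:3]@np.array(p)+T[:3,3]);return q[:2]/q[2]
E
python3 - <<'E'
from h import *
for n in('scene','top'):
    d=grab(n);print(n,d['K'][0,0],ray(d,320,240))
print(readout.get_state())
E
ls pics
```

```text
scene 555.0223529157195 (array([ 1.21364119, -0.15134224,  0.99106484]), array([-0.6220607 ,  0.12285968, -0.77326967]))
top 573.7836341240319 (array([ 0.2513374 , -0.01208915,  1.55061075]), array([ 0.17188716, -0.00342941, -0.98511068]))
{'time': 0.1, 'qpos': array([-1.07219474,  0.68988481, -0.19450208,  1.56620788,  0.15729166,
        0.90250254, -0.21508056]), 'joint_velocities': array([ 0.00083314, -0.00094685,  0.00027802, -0.00240097,  0.00032298,
        0.00099258,  0.00100999]), 'effort': array([-3.52705945e-03, -5.28491807e+01, -1.27145637e+00, -1.53837436e+01,
       -5.25639381e-02,  1.93141008e-03,  2.95357415e-05]), 'tool_pos': array([0.2799516 , 0.55817782, 0.2380079 ]), 'tcp_rot': array([-3.13998313e+00,  1.23440242e-04,  2.67686390e+00]), 'force': array([-0.25635123, -0.06030097,  0.29080323]), 'ft_torque': array([ 0.03193489,  0.03484604, -0.03669187]), 'grip_force': 0.0, 'finger_gap': 0.0882265880435114}
scene_0.05.png
top_0.10.png
```

View pics/scene_0.05.png

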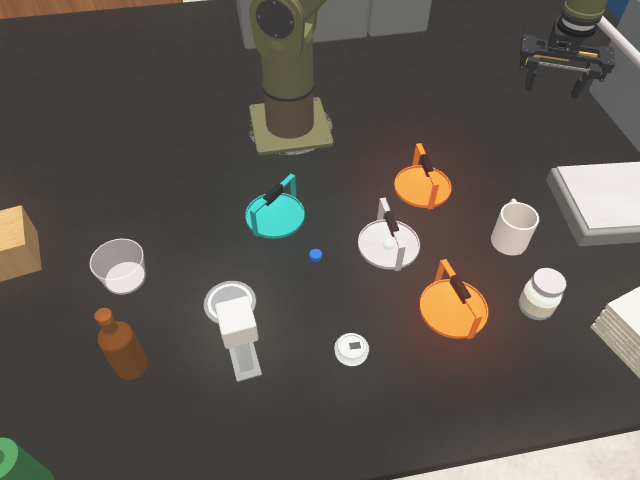

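View pics/top_0.10.png

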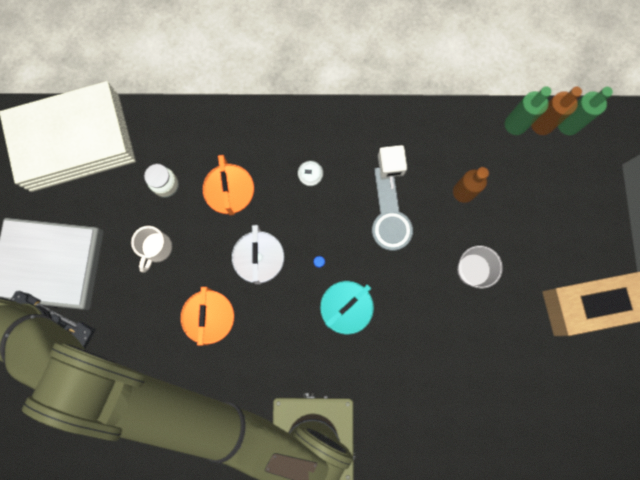

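The scene view shows the steel dish at (389,243), with its grip block at about (391,222). The scanner pad is at (230,302) and its head at (238,322). In the top view the dish is at (258,257), the block at (255,253), the pad at (392,230) and the head at (392,160). Orange look-alikes flank the dish.

```bash
python3 - <<'E'
from h import *
S=dict(np.load('scene.npz'));T=dict(np.load('top.npz'))
def c(d,u,v,w,s): 
    return cv2.resize(d['image'][v-w:v+w,u-w:u+w,::-1],(s,s),interpolation=cv2.INTER_CUBIC)
cv2.imwrite('pics/crops.png',np.vstack([np.hstack([c(S,389,235,45,300),c(S,235,325,60,300)]),np.hstack([c(T,258,253,45,300),c(T,390,195,60,300)])]))
# dish masks
for n,d,(u,v) in(('s',S,(389,243)),('t',T,(258,257))):
    im=d['image'].astype(int);g=im.sum(2)/3;sat=im.max(2)-im.min(2)
    m=((g>95)&(sat<60)).astype('uint8');k,l,st,ce=cv2.connectedComponentsWithStats(m)
    b=l[v+8,u+8];print(n,'dish',st[b],ce[b])
    m=((g<32)).astype('uint8');m2=np.zeros_like(m);m2[v-40:v+20,u-20:u+20]=m[v-40:v+20,u-20:u+20]
    k,l,st,ce=cv2.connectedComponentsWithStats(m2)
    for i in range(1,k):
        if st[i,4]>15:print(' dark',st[i],ce[i])
    print('mat',g[v-60,u-30])
E
```

```text
s dish [ 358  197   63   74 2607] [387.90103567 242.14652858]
mat 69.66666666666667
t dish [ 231  224   54   60 2194] [257.48587056 256.23518687]
mat 164.33333333333334
```

View pics/crops.png

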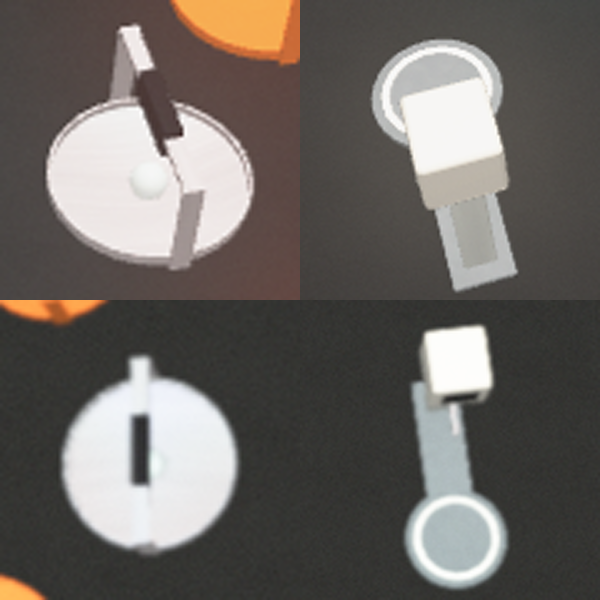

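The crops show the dish rim, the arch's bar ends with the block between them, the pad ring, and the head's top-face corners. I'll triangulate from these.

```bash
cat >> h.py <<'E'
def cr(p,u,v,s,y0=0,x0=0): return ((p[0]-x0+.5)/s-.5+u,(p[1]-y0+.5)/s-.5+v)
E
python3 - <<'E'
from h import *
np.set_printoptions(precision=4,suppress=True)
S=dict(np.load('scene.npz'));T=dict(np.load('top.npz'))
sl=lambda *p:cr(p,344,190,10/3);sr=lambda *p:cr(p,175,265,2.5,0,300)
tl=lambda *p:cr(p,213,208,10/3,300);tr=lambda *p:cr(p,330,135,2.5,300,300)
A=tri(S,sl(129,26),T,tl(140,358));B=tri(S,sl(192,192),T,tl(146,546))
print('bar ends',A,B,'mid',(A[0]+B[0])/2,'yaw',np.degrees(np.arctan2(*(A[0]-B[0])[1::-1])))
print('blk top z.1',onz(T,*tl(140,450),.1),'block tri',tri(S,sl(159,104),T,tl(140,450)))
print('rim',tri(S,sl(150,178),T,tl(150,463.5)),onz(T,*tl(150,463.5),.026))
print('ball',tri(S,sl(150,181),T,tl(154,463)))
# pad: ring by ellipse fit, top view
def ell(d,box,th,fitmin=True):
    u0,v0,u1,v1=box;g=d['image'][v0:v1,u0:u1].min(2)
    m=cv2.resize(g,None,fx=4,fy=4,interpolation=cv2.INTER_CUBIC)>th
    c=max(cv2.findContours(m.astype('uint8'),0,2)[0],key=cv2.contourArea)
    e=cv2.fitEllipse(cv2.convexHull(c));return ((e[0][0]+.5)/4-.5+u0,(e[0][1]+.5)/4-.5+v0),e[1]
p,s=ell(T,(365,205,420,255),200);print('ring',p,s,onz(T,*p,.006))
pt=tr(457,539)
P=onz(T,*p,.006);print('proj in scene',proj(S,P))
print('padtri',tri(S,sr(438,97),T,p))
H=[tri(S,a,T,b) for a,b in ((sr(402,96),tr(490,390)),(sr(482,79),tr(430,397)),(sr(500,150),tr(424,333)),(sr(420,178),tr(484,326)))]
for h in H:print('head',h)
hc=np.mean([h[0] for h in H],0);print(hc,'dir',np.degrees(np.arctan2(*(hc-P)[1::-1])),np.linalg.norm((hc-P)[:2]))
a,b=H[0][0]-H[3][0],H[1][0]-H[2][0];print('side dirs',np.degrees(np.arctan2(-a[1],-a[0])),np.degrees(np.arctan2(-b[1],-b[0])))
# pin / base strip in top view
for q in((tr(418,385),tr(436,495)),(tr(464,405),tr(471,490))):
    a=onz(T,*q[0],.003);b=onz(T,*q[1],.003);print('strip',np.degrees(np.arctan2(*(a-b)[1::-1])))
st=readout.get_state();print(st['tool_pos'],st['tcp_rot'])
E
```

```text
bar ends (array([0.5146, 0.1231, 0.2221]), np.float64(0.030075514061475687)) (array([ 0.4195,  0.1834, -0.0645]), np.float64(0.046158656834399174)) mid [0.467  0.1532 0.0788] yaw -32.385331522814546
blk top z.1 [0.4705 0.1498 0.1   ] block tri (array([0.4709, 0.1505, 0.0977]), np.float64(0.0007270697153901431))
rim (array([0.4715, 0.1513, 0.0226]), np.float64(0.002383678698822875)) [0.4707 0.1498 0.026 ]
ball (array([0.4725, 0.1497, 0.0209]), np.float64(0.005295659325843803))
ring (392.04479598999023, 229.7906036376953) (137.38255310058594, 141.9771270751953) [ 0.5506 -0.2146  0.006 ]
proj in scene [228.9557 301.5825]
padtri (array([ 0.5517, -0.2143,  0.0003]), np.float64(0.0019265671169390716))
head (array([ 0.6661, -0.2272,  0.1796]), np.float64(0.0013834830261061628))
head (array([ 0.6598, -0.1699,  0.1755]), np.float64(0.0018037216253577644))
head (array([ 0.7236, -0.1639,  0.1828]), np.float64(0.0017985118899696664))
head (array([ 0.7325, -0.2214,  0.1793]), np.float64(0.0039044318709979212))
[ 0.6955 -0.1956  0.1793] dir 7.453026213429088 0.14616877714506993
side dirs 5.058939893189473 5.335444519775275
strip 8.322951914184829
strip 3.5794200882386624
[0.28   0.5582 0.238 ] [-3.14    0.0001  2.6769]
```

```bash
python3 - <<'E'
from h import *
np.set_printoptions(precision=4,suppress=True)
S=dict(np.load('scene.npz'));T=dict(np.load('top.npz'))
sl=lambda *p:cr(p,344,190,10/3);tl=lambda *p:cr(p,213,208,10/3,300);tr=lambda *p:cr(p,330,135,2.5,300,300)
A=tri(S,sl(192,192),T,tl(140,358));B=tri(S,sl(129,26),T,tl(146,546))
print('bar ends',A,B,'mid',(A[0]+B[0])/2,'yaw',np.degrees(np.arctan2(*(A[0]-B[0])[1::-1])))
q=onz(T,*tl(140,416),.102)-onz(T,*tl(140.5,485),.102);print('block yaw',np.degrees(np.arctan2(q[1],q[0])),np.linalg.norm(q))
print('pin',[tri(S,(0,0),T,(0,0))[1]] and onz(T,*tr(457,433),.106), 'teal',onz(T,347,307,.026),'cap',onz(T,319,262,.013))
E
```

```text
bar ends (array([0.5433, 0.1522, 0.0958]), np.float64(3.008527561583548e-05)) (array([0.3979, 0.1471, 0.0954]), np.float64(0.0066296517831358785)) mid [0.4706 0.1496 0.0956] yaw 1.9829625098481007
block yaw 1.8855123199774626 0.05349122107594136
pin [ 0.6419 -0.2044  0.106 ] teal [ 0.3382 -0.0898  0.026 ] cap [ 0.4593 -0.0151  0.013 ]
```

Request:
{"name": "carry_out", "arguments": {"steps": "-0.1 -0.3 -0.24 0 0;-0.1 -0.6 -0.48 0 0;-0.1 -0.88 -0.7 0 0"}}

```text
time: 0.35
tool_pos: [0.3275, 0.4549, 0.2381]
tcp_rot: [-3.14, 0.0, 2.678]
force: [0.2, 0.2, 0.3]
finger_gap: 0.0702
grip_force: 0.0
```

Request:
{"name": "carry_out", "arguments": {"steps": "-0.1 -0.3 -0.24 0 0;-0.1 -0.6 -0.48 0 0;-0.1 -0.88 -0.7 0 0"}}

```text
time: 0.6
tool_pos: [0.3752, 0.3522, 0.2385]
tcp_rot: [-3.14, 0.0, 2.677]
force: [0.9, -0.5, 0.8]
finger_gap: 0.0504
grip_force: 0.0
```

Request:
{"name": "carry_out", "arguments": {"steps": "-0.1 -0.3 -0.24 0 0;-0.1 -0.6 -0.48 0 0;-0.1 -0.88 -0.7 0 0"}}

```text
time: 0.85
tool_pos: [0.4224, 0.2502, 0.2385]
tcp_rot: [-3.141, -0.0, 2.676]
force: [1.1, -0.6, -0.4]
finger_gap: 0.0396
grip_force: 0.0
```

Request:
{"name": "carry_out", "arguments": {"steps": "-0.1 -0.3 -0.24 0 -0.08;-0.1 -0.6 -0.48 0 -0.16;-0.1 -0.88 -0.7 0 -0.24;-0.1 -0.88 -0.7 0 -0.32;-0.1 -0.88 -0.7 0 -0.32;-0.1 -0.88 -0.7 0 -0.32;-0.1 -0.88 -0.7 0 -0.32;-0.1 -0.88 -0.7 0 -0.32"}}

```text
time: 1.52
tool_pos: [0.4687, 0.1523, 0.2388]
tcp_rot: [3.141, -0.0, -3.103]
force: [0.5, 0.2, -0.7]
finger_gap: 0.0397
grip_force: 0.0
```

```bash
cat >> h.py <<'E'
def go(p,yawdeg):
    s=readout.get_state();y=s['tcp_rot'][2];d=np.array(p)-s['tool_pos']
    t=(np.degrees(y)-yawdeg+180)%360-180
    print('t',round(s['time'],2),'pos',s['tool_pos'].round(4),'rot',np.degrees(s['tcp_rot']).round(2),'F',s['force'].round(2),'gap',round(s['finger_gap'],4),'gf',round(s['grip_force'],1),'q7',round(s['qpos'][6],2))
    print('tool shift/100mm',np.round([(d[0]*np.cos(y)+d[1]*np.sin(y))*10,(d[0]*np.sin(y)-d[1]*np.cos(y))*10,-d[2]*10],3),'turn',round(t/90,3))
E
python3 -c "
from h import *
go([.4707,.15,.071],182)"
```

```text
t 1.52 pos [0.4687 0.1523 0.2388] rot [ 1.7996e+02 -1.0000e-02 -1.7777e+02] F [ 0.46  0.17 -0.7 ] gap 0.0397 gf 0.0 q7 0.87
tool shift/100mm [-0.02  -0.024  1.678] turn 0.003
```

Descend to about 7 cm above the grasp height first, then check.

Request:
{"name": "carry_out", "arguments": {"steps": "-0.1 -0.02 -0.02 0.2 0;-0.1 -0.02 -0.02 0.4 0;-0.1 -0.02 -0.02 0.6 0;-0.1 -0.02 -0.02 0.8 0;-0.1 -0.02 -0.02 0.98 0;-0.1 -0.02 -0.02 0.98 0;-0.1 -0.02 -0.02 0.98 0"}}

```text
time: 2.1
tool_pos: [0.4706, 0.1497, 0.1404]
tcp_rot: [-3.141, -0.002, -3.102]
force: [0.3, 0.3, -0.1]
finger_gap: 0.0397
grip_force: 0.0
```

```bash
python3 - <<'E'
from h import *
go([.4707,.15,.071],182)
S=grab('scene');T=grab('top')
c=lambda d,u,v,w:cv2.resize(d['image'][v-w:v+w,u-w:u+w,::-1],(400,400),interpolation=cv2.INTER_CUBIC)
cv2.imwrite('pics/pre.png',np.hstack([c(S,389,215,60),c(T,258,250,60)]))
E
```

```text
t 2.1 pos [0.4706 0.1497 0.1404] rot [-1.7997e+02 -9.0000e-02 -1.7774e+02] F [ 0.31  0.26 -0.05] gap 0.0397 gf 0.0 q7 0.77
tool shift/100mm [-0.001  0.003  0.694] turn 0.003
```

View pics/pre.png

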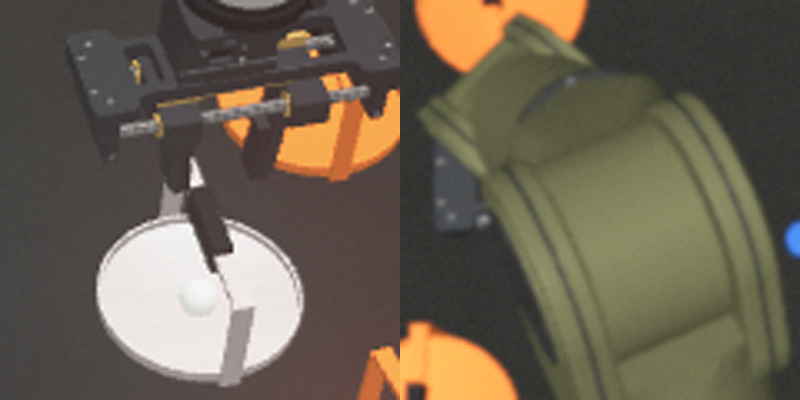

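The scene crop shows the fingertips at about (178,190) and (255,178). They straddle the black block, which is at (212,225), and the ball is in the middle at (200,297). The top view is covered by the arm. Alignment is good, so I'll descend and close gently.

Request:
{"name": "carry_out", "arguments": {"steps": "-0.1 0 0 0.15 0;-0.1 0 0 0.3 0;-0.1 0 0 0.45 0;-0.1 0 0 0.58 0;-0.1 0 0 0.66 0;-0.1 0 0 0.69 0;-0.1 0 0 0.69 0;-0.1 0 0 0.69 0"}}

```text
time: 2.87
tool_pos: [0.4718, 0.149, 0.0724]
tcp_rot: [3.141, 0.001, -3.104]
force: [0.5, 0.3, -0.0]
finger_gap: 0.0395
grip_force: 0.0
```

Request:
{"name": "carry_out", "arguments": {"steps": "-0.4 0 0 0 0;-0.55 0 0 0 0;-0.6 0 0 0 0;-0.63 0 0 0 0;-0.66 0 0 0 0;-0.69 0 0 0 0;-0.72 0 0 0 0;-0.75 0 0 0 0;-0.8 0 0 0 0;-0.9 0 0 0 0", "grip_force": 15}}

```text
time: 3.7
tool_pos: [0.4717, 0.1497, 0.072]
tcp_rot: [3.14, 0.001, -3.103]
force: [-1.3, 4.0, 5.1]
finger_gap: 0.0138
grip_force: 15.0
```

Request:
{"name": "carry_out", "arguments": {"steps": "-1 0 0 0 0;-1 0 0 0 0;-1 0 0 0 0;-1 0 0 0 0", "grip_force": 40}}

```text
time: 4.03
tool_pos: [0.4717, 0.1497, 0.072]
tcp_rot: [3.14, 0.001, -3.103]
force: [-0.3, 4.2, 5.1]
finger_gap: 0.0137
grip_force: 40.0
```

```bash
python3 -c "
from h import *
go([.4707,.15,.071],182)"
```

```text
t 4.03 pos [0.4717 0.1497 0.072 ] rot [ 1.7991e+02  6.0000e-02 -1.7779e+02] F [-0.32  4.17  5.1 ] gap 0.0137 gf 40.0 q7 0.71
tool shift/100mm [0.01  0.003 0.01 ] turn 0.002
```

Request:
{"name": "carry_out", "arguments": {"steps": "-1 0 0 -0.01 0;-1 0 0 -0.03 0;-1 0 0 -0.06 0;-1 0 0 -0.1 0;-1 0 0 -0.15 0;-1 0 0 -0.2 0;-1 0 0 -0.25 0;-1 0 0 -0.29 0;-1 0 0 -0.31 0;-1 0 0 -0.32 0"}}

```text
time: 4.87
tool_pos: [0.4716, 0.1488, 0.1042]
tcp_rot: [3.141, 0.001, -3.104]
force: [-0.4, 0.5, -3.7]
finger_gap: 0.0137
grip_force: 39.9
```

```bash
python3 - <<'E'
from h import *
go([.5506,-.2146,.152],186.2)
S=grab('scene')
cv2.imwrite('pics/lift.png',cv2.resize(S['image'][150:290,320:460,::-1],(420,420),interpolation=cv2.INTER_CUBIC))
E
```

```text
t 4.87 pos [0.4716 0.1488 0.1042] rot [ 1.7998e+02  4.0000e-02 -1.7784e+02] F [-0.37  0.53 -3.69] gap 0.0137 gf 39.9 q7 0.74
tool shift/100mm [-0.652 -3.661 -0.478] turn -0.045
```

View pics/lift.png

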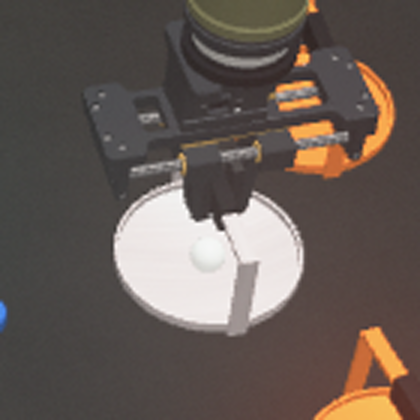

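The dish is lifted level and its ball is in the middle (207,253 in the crop). I'll finish the lift, then transit with smooth ramps.

Request:
{"name": "carry_out", "arguments": {"steps": "-1 0 0 -0.02 0;-1 0 0 -0.06 0;-1 0 0 -0.12 0;-1 0 0 -0.2 0;-1 0 0 -0.3 0;-1 0 0 -0.4 0;-1 0 0 -0.48 0;-1 0 0 -0.54 0;-1 0 0 -0.58 0;-1 0 0 -0.6 0"}}

```text
time: 5.75
tool_pos: [0.4716, 0.1488, 0.1644]
tcp_rot: [3.141, 0.001, -3.104]
force: [-0.4, 0.1, -4.0]
finger_gap: 0.0135
grip_force: 39.9
```

Request:
{"name": "carry_out", "arguments": {"steps": "-1 -0.004 -0.02 0 0;-1 -0.011 -0.06 0 0;-1 -0.021 -0.12 0 0;-1 -0.036 -0.2 0 0;-1 -0.053 -0.3 0 0;-1 -0.071 -0.4 0 0;-1 -0.089 -0.5 0 0;-1 -0.107 -0.6 0 0;-1 -0.125 -0.7 0 0;-1 -0.142 -0.8 0 0"}}

```text
time: 6.58
tool_pos: [0.4889, 0.068, 0.1637]
tcp_rot: [-3.142, 0.0, -3.104]
force: [1.0, -0.4, -3.8]
finger_gap: 0.0137
grip_force: 39.9
```

Request:
{"name": "carry_out", "arguments": {"steps": "-1 -0.018 -0.1 0 0;-1 -0.036 -0.2 0 0;-1 -0.053 -0.3 0 0;-1 -0.071 -0.4 0 0;-1 -0.089 -0.5 0 0;-1 -0.107 -0.6 0 0;-1 -0.125 -0.7 0 0;-1 -0.142 -0.8 0 0;-1 -0.16 -0.9 0 0;-1 -0.178 -1 0 0"}}

```text
time: 7.42
tool_pos: [0.5103, -0.0309, 0.1637]
tcp_rot: [3.142, -0.0, -3.104]
force: [-0.5, -0.1, -3.1]
finger_gap: 0.0139
grip_force: 39.9
```

Request:
{"name": "carry_out", "arguments": {"steps": "-1 -0.018 -0.1 0 0;-1 -0.036 -0.2 0 0;-1 -0.053 -0.3 0 0;-1 -0.071 -0.4 0 0;-1 -0.089 -0.5 0 0;-1 -0.107 -0.6 0 0;-1 -0.123 -0.69 0 0;-1 -0.135 -0.76 0 0;-1 -0.144 -0.81 0 0;-1 -0.15 -0.84 0 0"}}

```text
time: 8.25
tool_pos: [0.5284, -0.1141, 0.1636]
tcp_rot: [-3.142, -0.0, -3.104]
force: [-0.9, -0.7, -4.1]
finger_gap: 0.0135
grip_force: 39.9
```

```bash
python3 - <<'E'
from h import *
go([.5506,-.2146,.152],186.2)
S=grab('scene');T=grab('top')
cv2.imwrite('pics/mid.png',np.hstack([cv2.resize(d['image'][v-80:v+80,u-80:u+80,::-1],(400,400),interpolation=cv2.INTER_CUBIC) for d,u,v in((S,250,270),(T,380,210))]))
E
```

```text
t 8.25 pos [ 0.5284 -0.1141  0.1636] rot [-180.     -0.   -177.87] F [-0.86 -0.74 -4.11] gap 0.0135 gf 39.9 q7 1.29
tool shift/100mm [-0.184 -1.012  0.116] turn -0.045
```

View pics/mid.png

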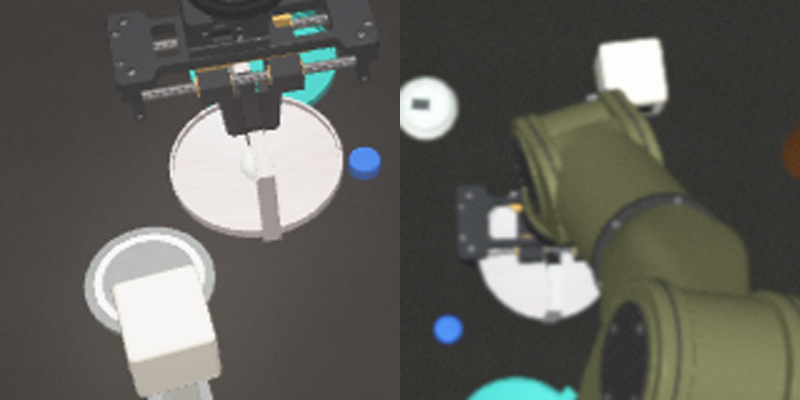

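The ball sits in the middle of the dish and the way to the pad is clear. I'll continue with the remaining ~100 mm and the small turn.

Request:
{"name": "carry_out", "arguments": {"steps": "-1 -0.01 -0.03 0 0;-1 -0.02 -0.1 0 0;-1 -0.04 -0.2 0 0;-1 -0.06 -0.32 0 -0.01;-1 -0.08 -0.44 0 -0.02;-1 -0.1 -0.56 0 -0.03;-1 -0.12 -0.68 0 -0.04;-1 -0.14 -0.79 0 -0.045;-1 -0.15 -0.87 0 -0.045;-1 -0.165 -0.92 0 -0.045"}}

```text
time: 9.18
tool_pos: [0.548, -0.2068, 0.1635]
tcp_rot: [-3.141, -0.001, -3.035]
force: [-0.8, 0.1, -3.4]
finger_gap: 0.0137
grip_force: 39.9
```

Request:
{"name": "carry_out", "arguments": {"steps": "-1 -0.01 -0.03 0.01 0;-1 -0.015 -0.055 0.03 0;-1 -0.02 -0.07 0.05 0;-1 -0.025 -0.08 0.07 0;-1 -0.025 -0.085 0.09 0;-1 -0.025 -0.085 0.105 0;-1 -0.025 -0.085 0.115 0;-1 -0.025 -0.085 0.115 0"}}

```text
time: 9.85
tool_pos: [0.5515, -0.2124, 0.1519]
tcp_rot: [3.141, -0.0, -3.033]
force: [-0.1, 0.4, -3.8]
finger_gap: 0.0136
grip_force: 39.9
```

```bash
python3 - <<'E'
from h import *
go([.5506,-.2146,.152],186.2)
S=grab('scene');T=grab('top')
cv2.imwrite('pics/at.png',np.hstack([cv2.resize(d['image'][v-60:v+60,u-60:u+60,::-1],(400,400),interpolation=cv2.INTER_CUBIC) for d,u,v in((S,230,270),(T,390,200))]))
print('expected dish centre px (rim z.106)',proj(S,[.5506,-.2146,.106]),proj(T,[.5506,-.2146,.106]))
E
```

```text
t 9.85 pos [ 0.5515 -0.2124  0.1519] rot [ 1.7998e+02 -3.0000e-02 -1.7375e+02] F [-0.11  0.39 -3.84] gap 0.0136 gf 39.9 q7 1.52
tool shift/100mm [ 0.012 -0.021 -0.001] turn 0.001
expected dish centre px (rim z.106) [222.72059255 273.69918499] [397.05091495 222.39502763]
```

View pics/at.png

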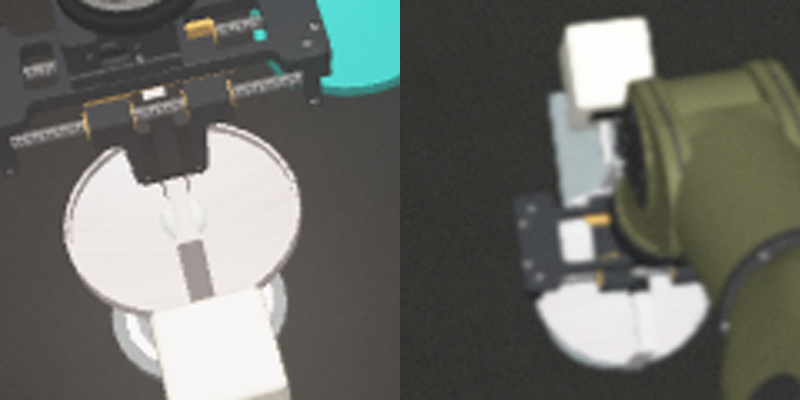

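The dish is over the pad, end-on, with the ball in the middle. In the scene view its centre is at about (225,275), against an expected (223,274). In the top view the column is 397, against 397. I'll trim 2 mm and hold for over a second.

Request:
{"name": "carry_out", "arguments": {"steps": "-1 0.005 -0.01 0 0;-1 0.01 -0.02 0 0;-1 0.01 -0.02 0 0;-1 0.01 -0.02 0 0;-1 0.01 -0.02 0 0;-1 0.01 -0.02 0 0;-1 0.01 -0.02 0 0;-1 0.01 -0.02 0 0;-1 0.01 -0.02 0 0;-1 0.01 -0.02 0 0"}}

```text
time: 10.78
tool_pos: [0.5509, -0.2148, 0.1522]
tcp_rot: [3.142, 0.0, -3.033]
force: [0.3, 0.9, -3.5]
finger_gap: 0.0136
grip_force: 39.9
```

Request:
{"name": "carry_out", "arguments": {"steps": "-1 0 0 0 0;-1 0 0 0 0;-1 0 0 0 0;-1 0 0 0 0;-1 0 0 0 0;-1 0 0 0 0;-1 0 0 0 0;-1 0 0 0 0;-1 0 0 0 0;-1 0 0 0 0"}}

```text
time: 11.62
tool_pos: [0.551, -0.2149, 0.1522]
tcp_rot: [3.142, 0.0, -3.033]
force: [-0.0, 0.3, -3.6]
finger_gap: 0.0136
grip_force: 39.9
```

Request:
{"name": "carry_out", "arguments": {"steps": "-1 0 0 0 0.005;-1 0 0 0 0.015;-1 0 0 0 0.03;-1 0 0 0 0.05;-1 0 0 0 0.08;-1 0 0 0 0.11;-1 0 0 0 0.14;-1 0 0 0 0.17;-1 0 0 0 0.2;-1 0 0 0 0.23"}}

```text
time: 12.45
tool_pos: [0.551, -0.2148, 0.1522]
tcp_rot: [3.141, 0.0, 2.885]
force: [0.4, -0.0, -3.3]
finger_gap: 0.0134
grip_force: 39.9
```

Request:
{"name": "carry_out", "arguments": {"steps": "-1 0 0 0 0.03;-1 0 0 0 0.06;-1 0 0 0 0.09;-1 0 0 0 0.12;-1 0 0 0 0.15;-1 0 0 0 0.18;-1 0 0 0 0.21;-1 0 0 0 0.24;-1 0 0 0 0.27;-1 0 0 0 0.3"}}

```text
time: 13.28
tool_pos: [0.551, -0.2146, 0.1522]
tcp_rot: [3.141, -0.0, 2.414]
force: [-0.1, -0.0, -2.9]
finger_gap: 0.0135
grip_force: 39.9
```

Request:
{"name": "carry_out", "arguments": {"steps": "-1 0 0 0 0.03;-1 0 0 0 0.06;-1 0 0 0 0.09;-1 0 0 0 0.12;-1 0 0 0 0.15;-1 0 0 0 0.18;-1 0 0 0 0.21;-1 0 0 0 0.24;-1 0 0 0 0.27;-1 0 0 0 0.3"}}

```text
time: 14.12
tool_pos: [0.5511, -0.2145, 0.1523]
tcp_rot: [3.141, -0.0, 1.943]
force: [-1.1, -0.1, -3.2]
finger_gap: 0.0134
grip_force: 39.9
```

Request:
{"name": "carry_out", "arguments": {"steps": "-1 0 0 0 0.03;-1 0 0 0 0.06;-1 0 0 0 0.09;-1 0 0 0 0.12;-1 0 0 0 0.14;-1 0 0 0 0.155;-1 0 0 0 0.165;-1 0 0 0 0.17;-1 0 0 0 0.17;-1 0 0 0 0.17"}}

```text
time: 14.95
tool_pos: [0.5509, -0.2148, 0.1522]
tcp_rot: [3.142, -0.0, 1.68]
force: [-0.7, -0.9, -4.5]
finger_gap: 0.0138
grip_force: 39.9
```

Request:
{"name": "carry_out", "arguments": {"steps": "-1 0 0 0 0;-1 0 0 0 0;-1 0 0 0 0;-1 0 0 0 0;-1 0 0 0 0;-1 0 0 0 0;-1 0 0 0 0;-1 0 0 0 0;-1 0 0 0 0;-1 0 0 0 0"}}

```text
time: 15.78
tool_pos: [0.551, -0.2149, 0.1522]
tcp_rot: [3.142, -0.0, 1.679]
force: [-0.4, 0.0, -3.6]
finger_gap: 0.0133
grip_force: 39.9
```

```bash
python3 - <<'E'
from h import *
go([.5506,-.2146,.152],96.2)
S=grab('scene');T=grab('top')
cv2.imwrite('pics/end.png',np.hstack([cv2.resize(d['image'][v-60:v+60,u-60:u+60,::-1],(400,400),interpolation=cv2.INTER_CUBIC) for d,u,v in((S,230,270),(T,390,200))]))
E
```

```text
t 15.78 pos [ 0.551  -0.2149  0.1522] rot [180.    -0.    96.22] F [-0.43  0.   -3.6 ] gap 0.0133 gf 39.9 q7 0.39
tool shift/100mm [ 0.003 -0.003  0.002] turn 0.0
```

View pics/end.png

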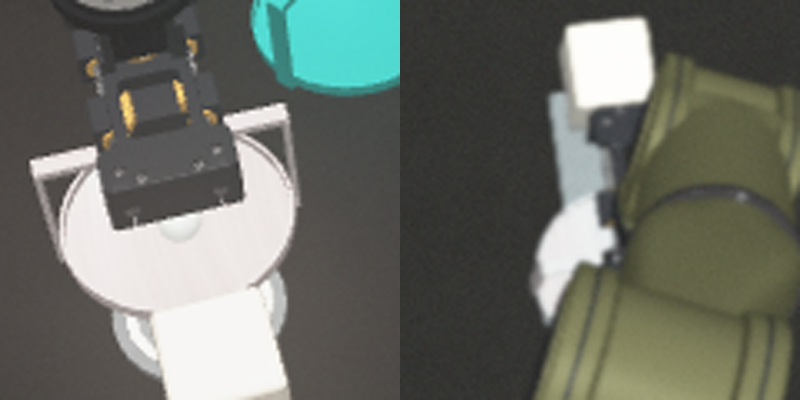

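The arch now stands square across, with its bar ends at (35,168) and (285,110) in the crop. The dish is centred at about (180,222) and the ball is in its middle at (180,224). I'll hand the job in.

```bash
python3 -c "
from plant import ctrl
print(ctrl.close_job())"
```

```text
the job is handed in; nothing more can be done
None
```

I handed the job in with the dish held over the scanner pad, after the end-on hold and a quarter turn; the last images and readings show it level, arch square across and ball in the middle, but no verdict was returned.

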